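# Fit the D-bore drive gear on a gearmotor's shaft

### The arm

A 6-joint arm with a two-finger parallel gripper is mounted at the origin on the work surface. World frame = base frame: x ahead of the robot, y to its left, z up, the work surface at z = 0. Lengths are in m, angles in rad, forces in N, time in s.
With the tool pointing down it reaches from about 0.4 to 0.925 m from the base axis. Payload 3.4 kg.
Tool frame: the origin (TCP) lies on the centre line of the jaws, within the pads' length; the fingertips stand 11 mm ahead of it and the grasp point (between the pads) lies 8 mm behind it; z points along the fingers, y is the direction in which the jaws open and shut (so a half turn about z gives the same grasp; the last joint's range is limited). The gripper opens to 85 mm and grips with 20 to 120 N. Pads are 22 mm wide; open, the fingers measure 114 mm over their backs; the gripper's body (76 mm by 85 mm) begins 54 mm behind the grasp point. The pads swing forward as they close: fully open they stand 13 mm farther back than shut.
Start: joints at [-1.26, 0.307, 1.506, -0, 1.328, -0.073], TCP at [0.215, -0.533, 0.242] pointing down, gripper open.
Joint ranges: [-3.12, 3.12], [-1.05, 2.28], [0.14, 2.33], [-1.42, 4.57], [0.1, 2.73], [-2.68, 2.68]. Speed limits (rad/s): [2.57, 2.57, 3.14, 3.14, 3.14, 3.14].

### API

Orientations are given as a unit quaternion [x, y, z, w].
In Python, from workcell import ctrl gives the robot as it stands. The module is installed in compiled form; this text tells all that it offers.
- The arm moves only by the shell command python3 -m handwheel 'ROWS' [FORCE]. ROWS is JSON, a list of rows, each an object with "travel": the shift along the tool's x, y, z in cm, a list of three; "angular": the turn, a rotation vector about the tool's x, y, z in rad, a list of three; "grip": the closure in counts, from 0 (fully open) to 255 (shut). A call has 1 to 12 rows; each row shifts and turns the pose as measured when the row begins, along the tool's axes as they then stand; what a row does not reach is not made up. A row lasts 1/8 s, in which the tool goes at most 62.5 mm and 10.7 degrees, less where a joint would pass 70% of its speed; a pose out of reach is approached as far as the arm can. A call is refused whole if a number of a shift passes 6.25 or a number of a turn 0.188, either way. A call with a gripper value outside its range is refused whole. The fingers move at their own pace and stop on an object; FORCE is the grip in N (left out, the last holds). Time passes only in rows, so rows that do not move let the fingers close. It gives the time, the measured TCP pose, the force and the opening at its end, in the units of the state.
- ctrl.observe(): the state, without advancing time (a new reading comes with each control period).
- ctrl.grab_frame(name): name is "side" or "top" or "wrist"; returns a dict with "image" (480x640x3 uint8, blue, green, red), "camera_matrix" (3x3 intrinsics, pixels), "R" (3x3) and "t" (3): a world point X has camera coordinates R X + t. Camera axes: x right, y down, z forward; pixel columns grow to the right and rows downward; lengths in m; the calibration is good to about 2 mm. A picture is of the moment at which its call begins. There is no depth.
- ctrl.finish_job(): hands the job in, once; it reports no verdict.
The state is a dict: "time_s": time; "joint_pos": joint angles; "qd": joint speeds; "tau": joint torques, N m; "position": TCP position; "tool_rot": TCP orientation; "contact_force": force on the tool from outside, world axes, zero at the start; "wrist_torque": the same for the moment, N m; "finger_gap": finger opening in m.
Only numpy, scipy, OpenCV 4.12 (cv2) and the standard library are available. Lean on these libraries where they do the work, as an engineer would, in place of code of your own. Each camera call takes 0.05 s, during which the arm holds its last target.

### The job

Pick up the orange gear, turn it until the flat in its bore matches the flat of the gearmotor's D-shaft, and slide it, hub up, fully home against the shoulder; then let go and leave it there. Feel for the match rather than forcing the gear down, and leave the other gears and tools on the bench where they are.

Things in the scene. Friction and masses are not known exactly. Their poses are not given: they have to be found in the camera images.
- drive_gear: Orange plastic spur gear, about 90 g, 69 mm over the teeth, lying on the bench hub up: a toothed disc 12 mm thick, above it a round hub 36 mm in diameter rising to 40 mm above the underside (grip the hub). A white stripe on disc and hub top marks its -x side, where the bore's flat is. Origin at the centre of the underside, z up out of the hub.
- bore (a point): Mouth of the gear's through bore, on its axis at the underside (same point and axes as the gear's origin). The bore is 22 mm in diameter with a D flat all along it, 5 mm from the axis on the gear's own -x side. The round part of the mouth has a 1.5 mm bevel, the flat's edge is square.
- gearmotor: Gearmotor bolted down in a stand, never moves: aluminium base 130 x 130 x 12 mm, grey gearbox 80 x 80 mm, its top 82 mm above the bench, black motor barrel out to its own +x side, yellow dash on the gearbox top at its -x side. Origin at the centre of the base's underside, on the axis of the upright shaft; z up. Pushing the gear on it or its shaft with over 100 N is forcing.
- shaft_end (a point): Centre of the upright steel D-shaft's end, 116 mm above the bench. Shaft 20 mm in diameter, 30 mm long, round edge of the end bevelled 1.5 mm, flat 4 mm from the axis. Axes are the gearmotor's: the way the flat faces is NOT measured. It is the gearmotor's own -x (yellow dash) give or take 0.9 rad, new each time; look or feel for it. The shaft turns only stiffly (0.4 N m).
- shoulder (a point): Shaft axis at the top of the dark 32 mm shoulder disc, 86 mm above the bench, where the fitted gear's underside rests. Gear and shaft match when their flats face the same way within about 0.1 rad, axes within 1 mm; else the gear rests on the shaft's end. A 5 N press is enough: once matched the gear slides 30 mm down freely.
- plain_gear: Grey spur gear of the same size as the orange one but with a plain 14 mm round bore: not the part to fit. Loose. Origin at the centre of its underside.
- idler_gear: Small brass gear, 43 mm across, 14 mm thick, lying flat. Loose bystander. Origin at the centre of its underside.
- screwdriver: Yellow-handled screwdriver, 190 mm long, lying along its own x. Loose bystander.
- wrench: Steel open-end wrench, 160 mm long, lying along its own x. Loose bystander.
- tape_roll: Amber roll of tape, 90 mm across, 25 mm high, lying flat. Loose bystander.
- g_clamp: Orange G-clamp lying flat, about 145 by 90 mm, 20 mm high. Loose bystander.
- pliers: Pliers with yellow handles, about 180 mm long, 16 mm high, lying along its own x. Loose bystander.
Mind the look-alikes: they are no part of the job. What is shaped like the drive_gear but black or turquoise is not meant.

How it is judged:
By the outcome, as a careful person would: the job done as asked, in the order asked, and still so for the second after the job is handed in, with the robot touching nothing.
It also fails if it takes over 67 s, if anything falls off the work surface, if the arm or the gripper's body presses on something with over 40 N, if the wrist force passes 120 N, or if a joint passes its speed limit or range.

## Working session

There is one attempt and no reset: what is moved stays moved. The work goes in short steps, Python scripts to look and compute and a shell command to move; the robot and the scene stay as the last step left them, time stands still between calls to the robot, and variables do not carry over. Pictures are saved under pics/ and viewed, and the job is handed in when it is done.

```bash
mkdir -p pics; ls; cat > h.py <<'E'
import numpy as np, cv2, json
from workcell import ctrl
def grab(n,fn=None):
    f=ctrl.grab_frame(n)
    np.savez('last_%s.npz'%n,**{k:np.array(f[k]) for k in f})
    if fn: cv2.imwrite('pics/'+fn,f['image'])
    return f
def load(n): return dict(np.load('last_%s.npz'%n))
def ray(f,u,v,z):
    R=np.array(f['R']);t=np.array(f['t']);K=np.array(f['camera_matrix'])
    c=-R.T@t; d=R.T@np.linalg.solve(K,[u,v,1.]); return c+d*(z-c[2])/d[2]
def proj(f,X):
    p=np.array(f['camera_matrix'])@(np.array(f['R'])@np.array(X)+np.array(f['t'])); return p[:2]/p[2]
def crop(f,u,v,r,s,fn):
    im=f['image'];u,v=int(u),int(v);y0=max(v-r,0);x0=max(u-r,0)
    c=im[y0:v+r,x0:u+r]; cv2.imwrite('pics/'+fn,cv2.resize(c,None,fx=s,fy=s,interpolation=cv2.INTER_CUBIC)); print(fn,'origin',x0,y0,'scale',s)
E
python3 - <<'E'
from h import *
s=ctrl.observe()
print(s)
for n in ('side','top','wrist'): f=grab(n,n+'0.png'); print(n,-np.array(f['R']).T@np.array(f['t']),np.array(f['R'])[2])
E
```

```text
pics
{'time_s': 0.0, 'joint_pos': array([-1.26050805e+00,  3.07565857e-01,  1.50766437e+00,  1.61910485e-05,
        1.32841373e+00, -7.35170127e-02]), 'qd': array([ 4.54814240e-05,  5.36780555e-04, -1.61026008e-04,  7.09722740e-04,
       -2.47599560e-03,  5.61542895e-04]), 'tau': array([ 7.95439446e-04, -4.57544482e+01, -2.51913106e+01, -3.88390981e-05,
        1.31756428e-02,  2.04283293e-05]), 'position': array([ 0.21507628, -0.53253231,  0.24138852]), 'tool_rot': array([ 9.81642982e-01,  1.90724943e-01, -1.13337187e-04, -1.01940140e-03]), 'contact_force': array([0.54844355, 0.074651  , 0.21787959]), 'wrist_torque': array([ 0.01813095,  0.0121113 , -0.04335815]), 'finger_gap': 0.08489161757418706}
side [0.20022399 0.58965251 0.927325  ] [ 0.3202734  -0.56228086 -0.76240749]
top [0.4414332  0.00454982 1.13378257] [ 0.07650145 -0.01167383 -0.99700113]
wrist [ 0.28210617 -0.50569126  0.37481611] [-0.2674879  -0.10788252 -0.95750279]
```

View pics/top0.png

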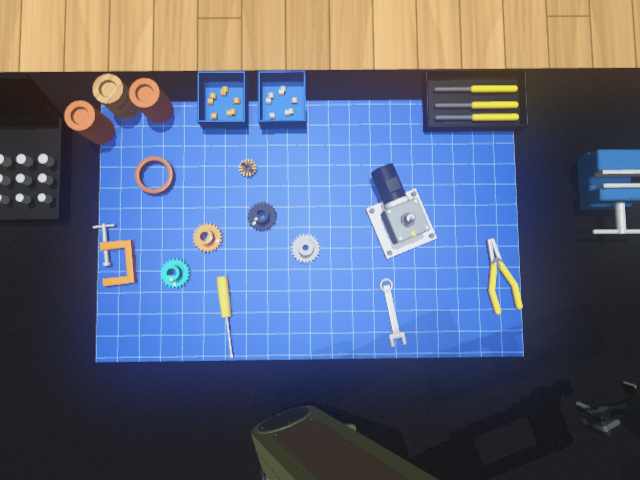

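View pics/side0.png

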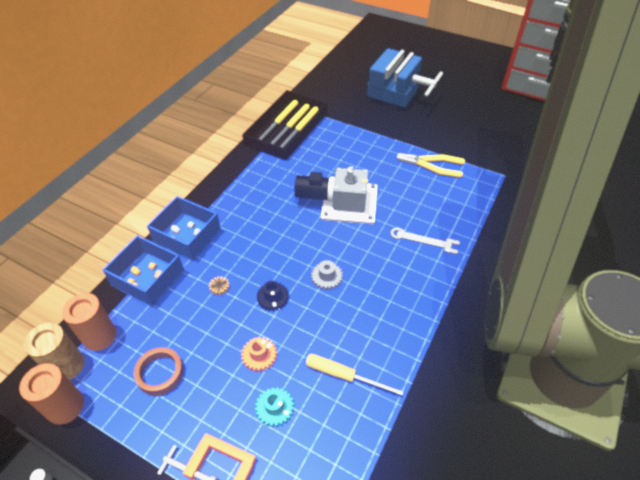

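View pics/wrist0.png

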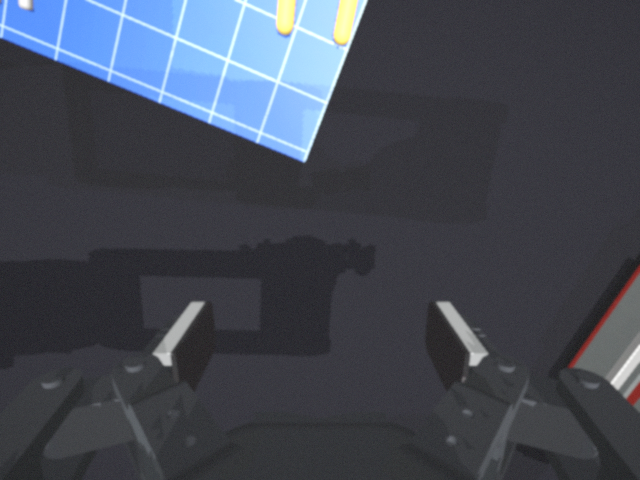

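The top view shows the orange gear at about (207,237), turquoise at (175,273), black at (262,216) and grey at (305,248). The gearmotor is at about (403,222) with its barrel toward (388,185). I'll enlarge these.

```bash
python3 - <<'E'
from h import *
f=load('top'); crop(f,207,237,25,12,'t_gear.png'); crop(f,405,218,40,10,'t_mot.png')
print(ray(f,207,233,.04),ray(f,408,219,.116),ray(f,207,237,0.012))
s=load('side'); crop(s,259,350,28,12,'s_gear.png'); crop(s,350,185,40,10,'s_mot.png')
E
```

```text
t_gear.png origin 182 212 scale 12
t_mot.png origin 365 178 scale 10
[0.54442924 0.23375814 0.04      ] [ 0.56288358 -0.21392177  0.116     ] [0.53760077 0.2395775  0.012     ]
s_gear.png origin 231 322 scale 12
s_mot.png origin 310 145 scale 10
```

View pics/t_gear.png

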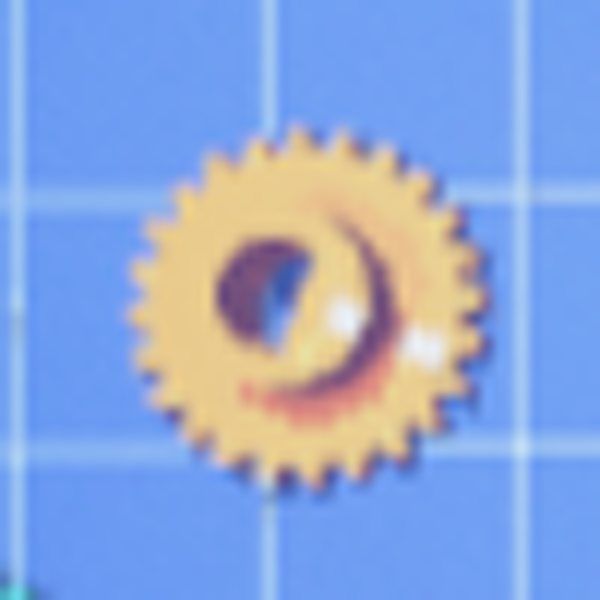

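View pics/t_mot.png

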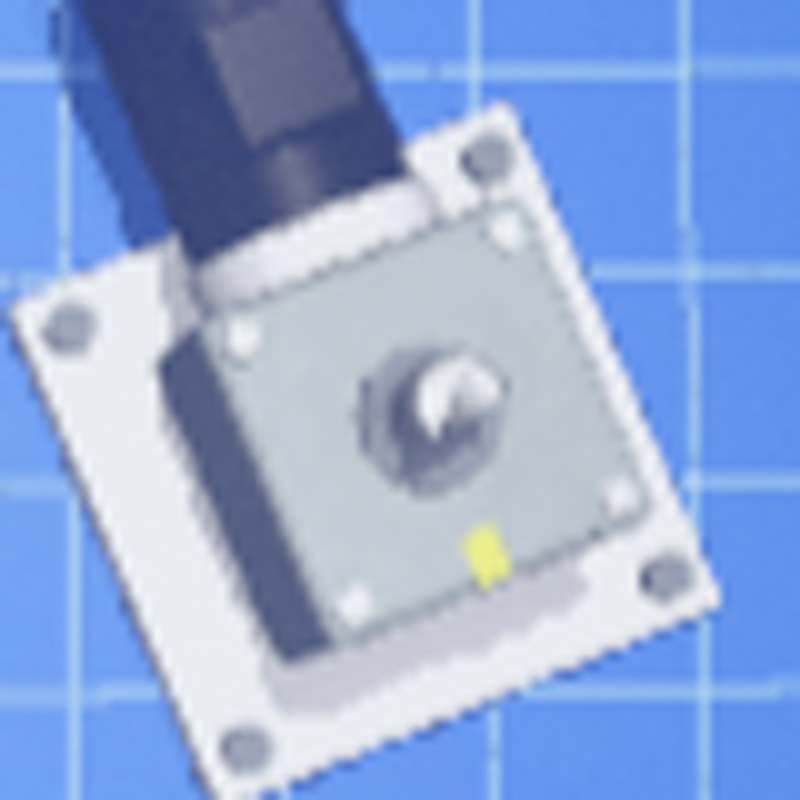

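View pics/s_gear.png

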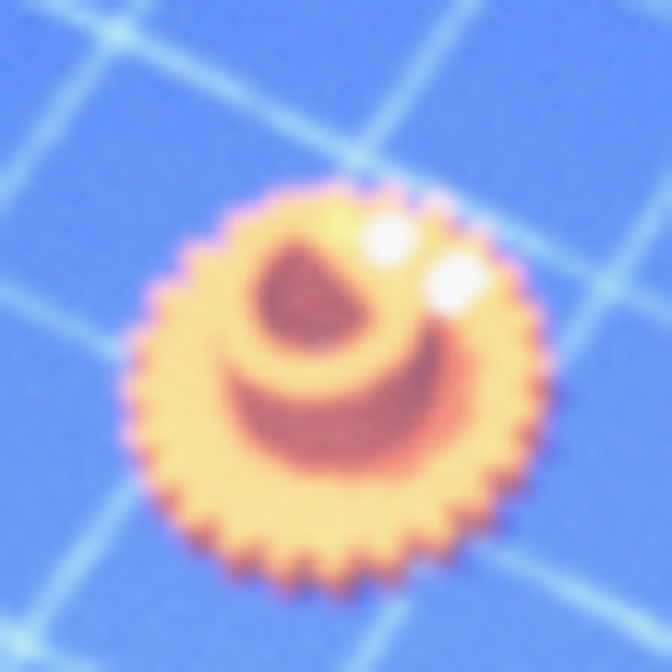

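View pics/s_mot.png

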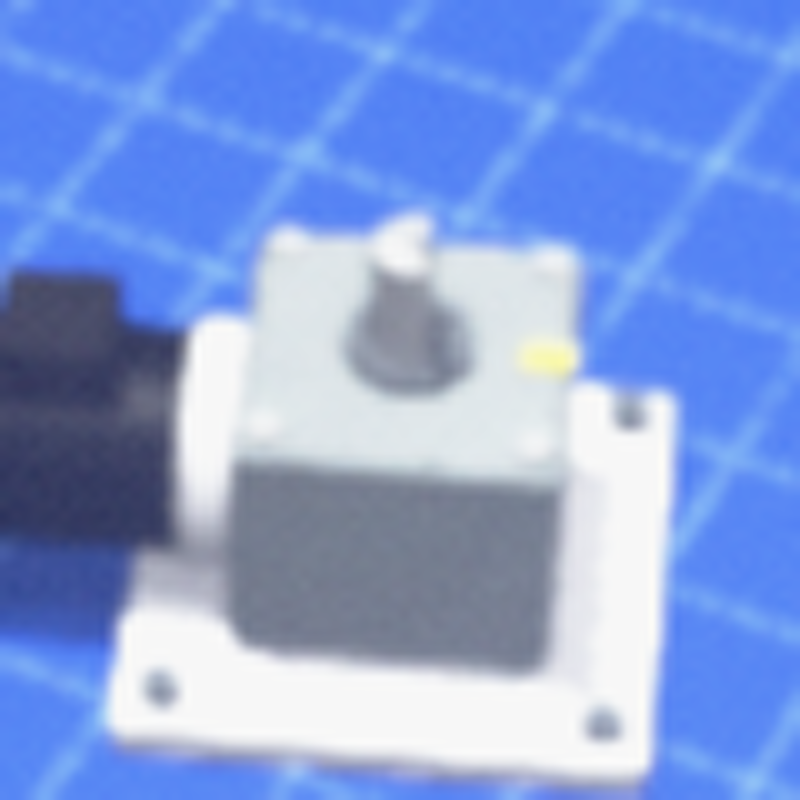

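The orange gear's white stripe points right and slightly down in the top view. The shaft's flat seems to face lower right, close to the yellow dash. I'll move over the motor for a close wrist view on the way.

```bash
python3 -m handwheel '[{"travel":[5.4,-2.4,0],"angular":[0,0,0],"grip":0},{"travel":[5.4,-2.4,0],"angular":[0,0,0],"grip":0},{"travel":[5.4,-2.4,0],"angular":[0,0,0],"grip":0},{"travel":[5.4,-2.4,0],"angular":[0,0,0],"grip":0},{"travel":[5.4,-2.4,0],"angular":[0,0,0],"grip":0},{"travel":[5.4,-2.4,0],"angular":[0,0,0],"grip":0},{"travel":[5.4,-2.4,0],"angular":[0,0,0],"grip":0},{"travel":[0,0,0],"angular":[0,0,0],"grip":0}]'
python3 - <<'E'
from h import *
grab('wrist','w1.png'); s=ctrl.observe(); print(s['position'],s['tool_rot'],s['time_s'])
E
```

```text
time_s: 1.15
position: [0.5113, -0.2286, 0.2392]
tool_rot: [0.982, 0.189, -0.0, -0.001]
contact_force: [0.6, -0.2, 0.2]
finger_gap: 0.0853
[ 0.50978258 -0.23004609  0.23906567] [ 9.82207213e-01  1.87795749e-01 -1.02111651e-03 -8.39024653e-04] 1.2
```

View pics/w1.png

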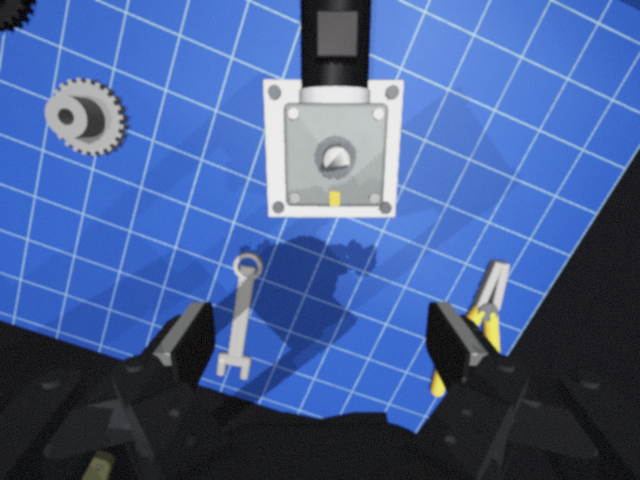

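```bash
python3 - <<'E'
from h import *
f=load('wrist'); crop(f,336,155,30,13,'w1c.png')
R=f['R'];print(-R.T@f['t'],f['camera_matrix'][0,0],ray(f,337,156,.116),ray(f,334,199,.082))
t=load('top')
for n in((207.4,237.0),): print(ray(t,*n,.012))
E
```

```text
w1c.png origin 306 125 scale 13
[ 0.5784802  -0.20206549  0.37251755] 360.47108724441034 [ 0.56746496 -0.21895058  0.116     ] [ 0.53355777 -0.23205192  0.082     ]
[0.53759052 0.23863721 0.012     ]
```

View pics/w1c.png

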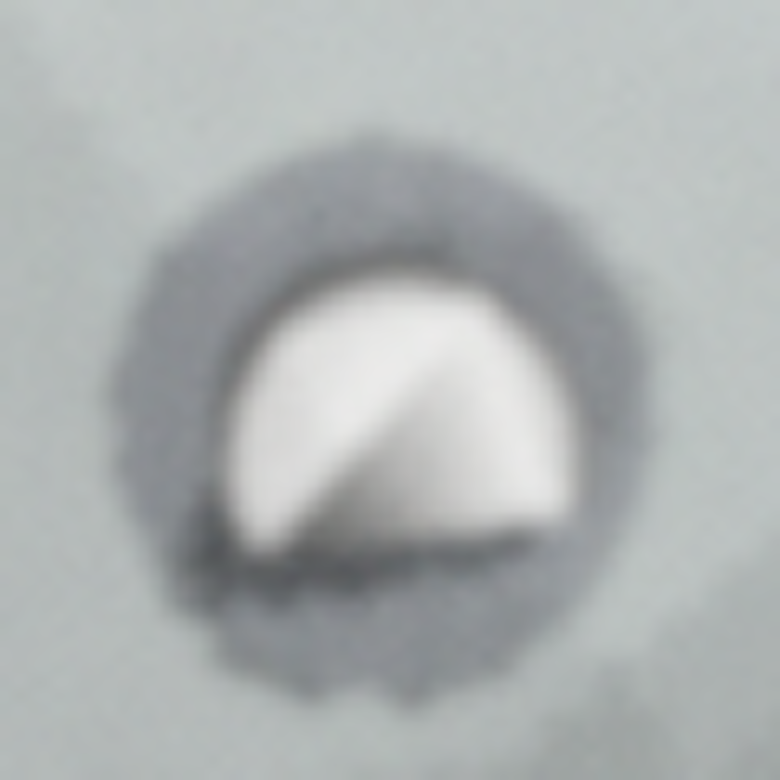

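Wrist view: the shaft end is centred at about (336.4,158.8). The flat faces down in the image and slightly right, with its chord running from crop (265,555) to (565,525).

```bash
python3 - <<'E'
from h import *
f=load('wrist');t=load('top');s=load('side')
c=ray(f,336.4,158.8,.116); sh=ray(f,334.5,156.8,.086); print('shaft',c,'shoulder',sh)
p=lambda x,y:ray(f,306+x/13-.5,125+y/13-.5,.116)
for a,b in (((265,555),(565,525)),((262,556),(570,520)),((290,548),(540,528))):
  d=p(*b)-p(*a); n=np.array([d[1],-d[0]]); n=n if n@[-1,-.3]>0 else -n
  print('flat ang',np.degrees(np.arctan2(n[1],n[0])), 'dist',(p(*a)-c)[:2]@n/np.linalg.norm(n))
y=ray(f,334.5,198.5,.082); print('dash ang',np.degrees(np.arctan2(*(y-sh)[1::-1])))
q=lambda x,y,z:ray(t,182+x/12-.5,212+y/12-.5,z)
g=q(310,306,.012); print('gear',g,'stripe',q(343,318,.04),q(425,347,.012))
for m,z in ((q(343,318,.04),.04),(q(425,347,.012),.012)): v=m-g; print(np.degrees(np.arctan2(v[1],v[0])),np.hypot(*v[:2]))
# top view shaft check
print('top', ray(t,365+452/10-.5,178+398/10-.5,.116), ray(t,365+435/10-.5,178+418/10-.5,.086))
q2=lambda x,y,z:ray(s,231+x/12-.5,322+y/12-.5,z)
a,b=q2(388,238,.04),q2(455,280,.012);g2=q2(335,392,.012)
print('side gear',g2,a,b)
for m in (a,b): v=m-g2;print(np.degrees(np.arctan2(v[1],v[0])),np.hypot(*v[:2]))
print('side shaft',ray(s,310+407/10-.5,145+243/10-.5,.116))
print(proj(t,[*c[:2],.116]),proj(s,[*c[:2],.116]))
E
```

```text
shaft [ 0.56555341 -0.21929405  0.116     ] shoulder [ 0.56489566 -0.21935684  0.086     ]
flat ang -152.54699054397994 dist 0.005009112768166026
flat ang -151.60407881190483 dist 0.004913981133969124
flat ang -153.66881789835767 dist 0.004896732562494509
dash ang -157.25428962070737
gear [0.53759223 0.23879393 0.012     ] stripe [0.53281782 0.22663296 0.04      ] [0.52926967 0.21623281 0.012     ]
-111.43503295560778 0.013064613599649383
-110.24848822420645 0.024047228724575494
top [ 0.56653042 -0.217693    0.116     ] [ 0.56579415 -0.22034318  0.086     ]
side gear [0.53607163 0.24269541 0.012     ] [0.53314356 0.22634764 0.04      ] [0.52963513 0.21611347 0.012     ]
-100.1546386189597 0.016607927142725326
-103.61150597874227 0.02735009589189256
side shaft [ 0.56813175 -0.21892269  0.116     ]
[410.45369055 217.74273154] [351.2580671  169.05676132]
```

```bash
python3 -m handwheel '[{"travel":[1.74,-5.3,0],"angular":[0,0,0],"grip":0},{"travel":[1.74,-5.3,0],"angular":[0,0,0],"grip":0},{"travel":[1.74,-5.3,0],"angular":[0,0,0],"grip":0},{"travel":[1.74,-5.3,0],"angular":[0,0,0],"grip":0},{"travel":[1.74,-5.3,0],"angular":[0,0,0],"grip":0},{"travel":[1.74,-5.3,0],"angular":[0,0,0],"grip":0},{"travel":[1.74,-5.3,0],"angular":[0,0,0],"grip":0},{"travel":[1.74,-5.3,0],"angular":[0,0,0],"grip":0},{"travel":[0,0,6],"angular":[0,0,0],"grip":0},{"travel":[0,0,0],"angular":[0,0,0],"grip":0}]'
python3 - <<'E'
from h import *
f=grab('wrist','w2.png'); s=ctrl.observe(); print(s['position'],s['tool_rot'],s['time_s'])
p=proj(f,[.5375,.239,.025]);print(p);crop(f,*p,60,6,'w2c.png')
E
```

```text
time_s: 2.45
position: [0.4832, 0.212, 0.1766]
tool_rot: [0.984, 0.178, -0.002, 0.003]
contact_force: [0.0, 0.3, 0.3]
finger_gap: 0.0855
[0.48669704 0.21305012 0.17979055] [0.98408226 0.1776892  0.00235931 0.00175512] 2.5
[310.43403483 146.56482692]
w2c.png origin 250 86 scale 6
```

View pics/w2.png

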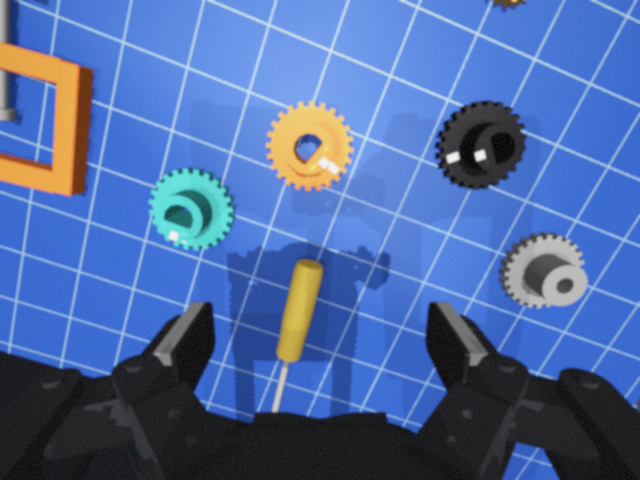

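View pics/w2c.png

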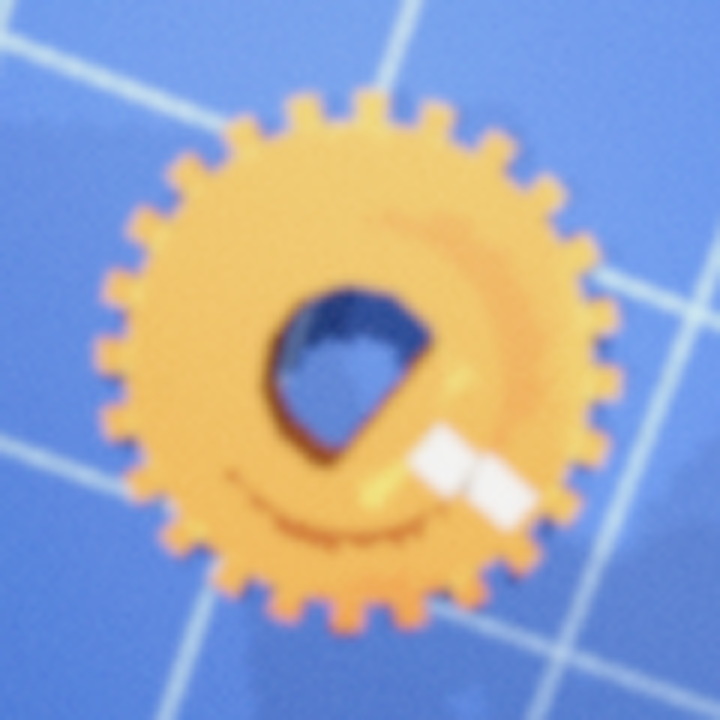

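The gear's disc is centred at pixel (309.2,145.7). The stripe squares are at crop (441,461) and (503,494), and the bore's flat edge runs from (432,338) to (338,460).

```bash
python3 - <<'E'
from h import *
from scipy.spatial.transform import Rotation as Ro
f=load('wrist')
q=lambda x,y,z:ray(f,250+x/6-.5,86+y/6-.5,z)
g=q(358,361,.012);print('gear',g)
for m in (q(441,461,.04),q(503,494,.012)): v=m-g;print('stripe',np.degrees(np.arctan2(v[1],v[0])),np.hypot(*v[:2]))
a,b=q(432,338,.04),q(338,460,.04);d=b-a;n=np.array([d[1],-d[0]]);n/=np.linalg.norm(n);print('flat',np.degrees(np.arctan2(n[1],n[0])),(a-g)[:2]@n)
s=ctrl.observe();R=Ro.from_quat(s['tool_rot']).as_matrix();print(s['position'],R)
tgt=np.array([g[0],g[1],.027]);print('tool-frame delta cm',R.T@(tgt-s['position'])*100)
E
```

```text
gear [0.53717251 0.24023001 0.012     ]
stripe -114.36137111924086 0.015120919965123871
stripe -111.24621138646205 0.02619067108291531
flat 72.04709517801781 -0.0050989679827283035
[0.48669704 0.21305012 0.17979055] [[ 0.93684197  0.34971329  0.00526723]
 [ 0.34972986 -0.93684694 -0.00261592]
 [ 0.00401977  0.00429282 -0.99998271]]
tool-frame delta cm [ 5.6178975  -0.84673549 15.29826712]
```

```bash
python3 -m handwheel '[{"travel":[2.8,-0.4,3],"angular":[0,0,0],"grip":0},{"travel":[2.8,-0.4,3],"angular":[0,0,0],"grip":0},{"travel":[0,0,2],"angular":[0,0,0],"grip":0},{"travel":[0,0,0],"angular":[0,0,0],"grip":0}]'
python3 - <<'E'
from h import *
from scipy.spatial.transform import Rotation as Ro
f=grab('wrist','w3.png')
s=ctrl.observe();R=Ro.from_quat(s['tool_rot']).as_matrix();print(s['position'],R[2],s['time_s'])
print('delta cm',R.T@(np.array([.5372,.2398,.027])-s['position'])*100)
E
```

```text
time_s: 3.0
position: [0.549, 0.2369, 0.1095]
tool_rot: [0.985, 0.173, 0.012, 0.001]
contact_force: [0.6, 0.4, -0.0]
finger_gap: 0.0853
[0.55022071 0.2373548  0.110701  ] [ 0.02665637  0.00599336 -0.99962669] 3.05
delta cm [-1.36305018 -0.72436302  8.33253481]
```

View pics/w3.png

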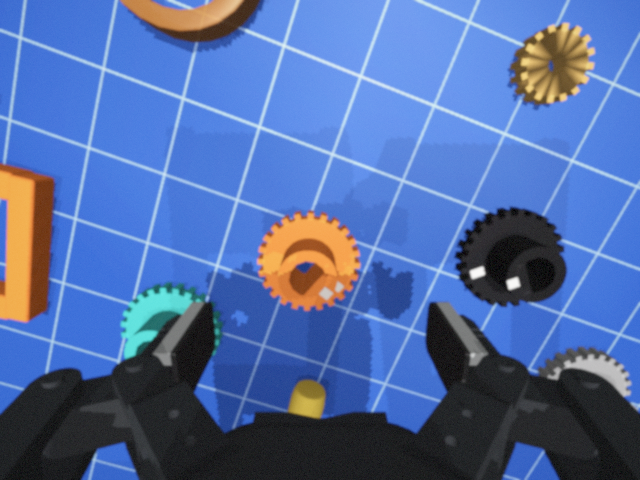

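```bash
cat >> h.py <<'E'
from scipy.spatial.transform import Rotation as Ro
def go(x,y,z,yawdeg):
    s=ctrl.observe();R=Ro.from_quat(s['tool_rot'])
    y_=np.radians(yawdeg); T=Ro.from_euler('z',y_)*Ro.from_quat([1,0,0,0])
    rv=(R.inv()*T).as_rotvec(); M=R.as_matrix()
    print('t',round(s['time_s'],3),'pos',np.round(s['position'],4),'yaw',round(np.degrees(np.arctan2(M[1,0],M[0,0])),2),'tilt',np.round(M[2,:2],4),'F',np.round(s['contact_force'],1),'M',np.round(s['wrist_torque'],2),'gap',round(s['finger_gap'],4))
    print('travel cm',np.round(M.T@(np.array([x,y,z])-s['position'])*100,2),'ang',np.round(rv,3))
E
python3 -c "
from h import *
go(.5372,.2398,.060,20)"
```

```text
t 3.05 pos [0.5502 0.2374 0.1107] yaw 19.96 tilt [0.0267 0.006 ] F [0.3 0.5 0.8] M [ 0.01 -0.06  0.01] gap 0.0854
travel cm [-1.28 -0.7   5.03] ang [ 0.006 -0.027 -0.001]
```

```bash
python3 -m handwheel '[{"travel":[-1.28,-0.7,2.5],"angular":[0.006,-0.027,0],"grip":0},{"travel":[0,0,2.5],"angular":[0,0,0],"grip":0},{"travel":[0,0,0],"angular":[0,0,0],"grip":0}]' >/dev/null
python3 -c "
from h import *
go(.5372,.2398,.027,20)"
```

```text
t 3.425 pos [0.5374 0.2392 0.0625] yaw 19.81 tilt [ 0.0038 -0.0008] F [-0.8  0.4 -0.3] M [-0.06 -0.01  0.01] gap 0.0854
travel cm [-0.01 -0.07  3.55] ang [-0.001 -0.004 -0.003]
```

```bash
python3 -m handwheel '[{"travel":[0,-0.07,1.8],"angular":[0,-0.004,0],"grip":0},{"travel":[0,0,1.75],"angular":[0,0,0],"grip":0},{"travel":[0,0,0],"angular":[0,0,0],"grip":0}]' >/dev/null
python3 -c "
from h import *
grab('wrist','w4.png')
go(.5372,.2398,.027,20)"
```

```text
t 3.85 pos [0.538  0.2405 0.0273] yaw 19.81 tilt [ 0.0023 -0.0011] F [0.2 0.2 0.3] M [-0.01 -0.02  0.02] gap 0.0855
travel cm [-0.1   0.04  0.03] ang [-0.001 -0.002 -0.003]
```

View pics/w4.png

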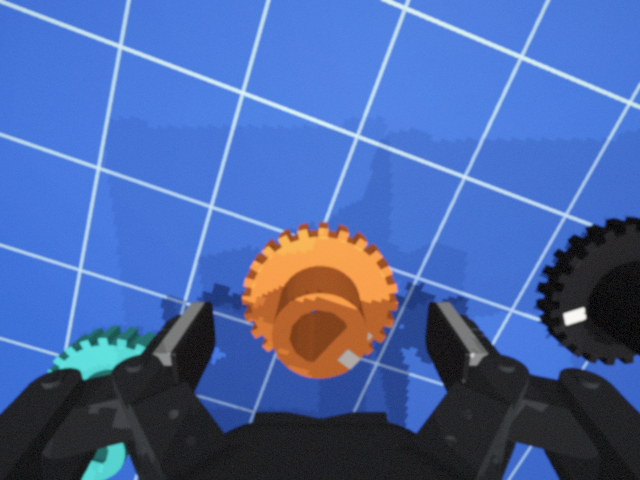

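The orange gear is centred between the jaws: disc at about x=320, jaw midpoint at about 321. Closing now.

```bash
python3 -m handwheel '[{"travel":[-0.05,0,0],"angular":[0,0,0],"grip":255},{"travel":[0,0,0],"angular":[0,0,0],"grip":255},{"travel":[0,0,0],"angular":[0,0,0],"grip":255},{"travel":[0,0,0],"angular":[0,0,0],"grip":255},{"travel":[0,0,0],"angular":[0,0,0],"grip":255},{"travel":[0,0,0],"angular":[0,0,0],"grip":255},{"travel":[0,0,0],"angular":[0,0,0],"grip":255},{"travel":[0,0,0],"angular":[0,0,0],"grip":255}]' 50
python3 -c "
from h import *
f=load('wrist');print(ray(f,320,299.5,.012),ray(f,317,336,.04))
go(.5372,.2398,.15,20)"
```

```text
time_s: 4.85
position: [0.5384, 0.2408, 0.0292]
tool_rot: [0.985, 0.172, 0.002, -0.001]
contact_force: [-0.1, -0.0, -0.5]
finger_gap: 0.0344
[0.53703464 0.23988053 0.012     ] [0.53530126 0.24046549 0.04      ]
t 4.85 pos [0.5384 0.2408 0.0292] yaw 19.81 tilt [ 0.0052 -0.0012] F [-0.1 -0.  -0.5] M [ 0.01  0.03 -0.01] gap 0.0344
travel cm [ -0.08   0.03 -12.08] ang [-0.001 -0.005 -0.003]
```

```bash
python3 -m handwheel '[{"travel":[0,0,-4],"angular":[0,0,0],"grip":255},{"travel":[0,0,-6],"angular":[0,0,0],"grip":255},{"travel":[0,0,-5],"angular":[0,0,0],"grip":255},{"travel":[0,0,0],"angular":[0,0,0],"grip":255}]' 50
python3 -c "
from h import *
f=grab('wrist','w5.png');crop(f,320,310,100,4,'w5c.png')
go(.565,-.219,.18,-22)"
```

```text
time_s: 5.35
position: [0.5374, 0.2401, 0.1819]
tool_rot: [0.985, 0.172, 0.001, -0.001]
contact_force: [0.1, 0.9, -1.9]
finger_gap: 0.034
w5c.png origin 220 210 scale 4
t 5.4 pos [0.5357 0.2395 0.1795] yaw 19.81 tilt [-0.0031 -0.0012] F [ 0.1  0.2 -1. ] M [-0.02 -0.01 -0.01] gap 0.0342
travel cm [-12.78  44.13  -0.06] ang [0.    0.003 0.73 ]
```

View pics/w5c.png

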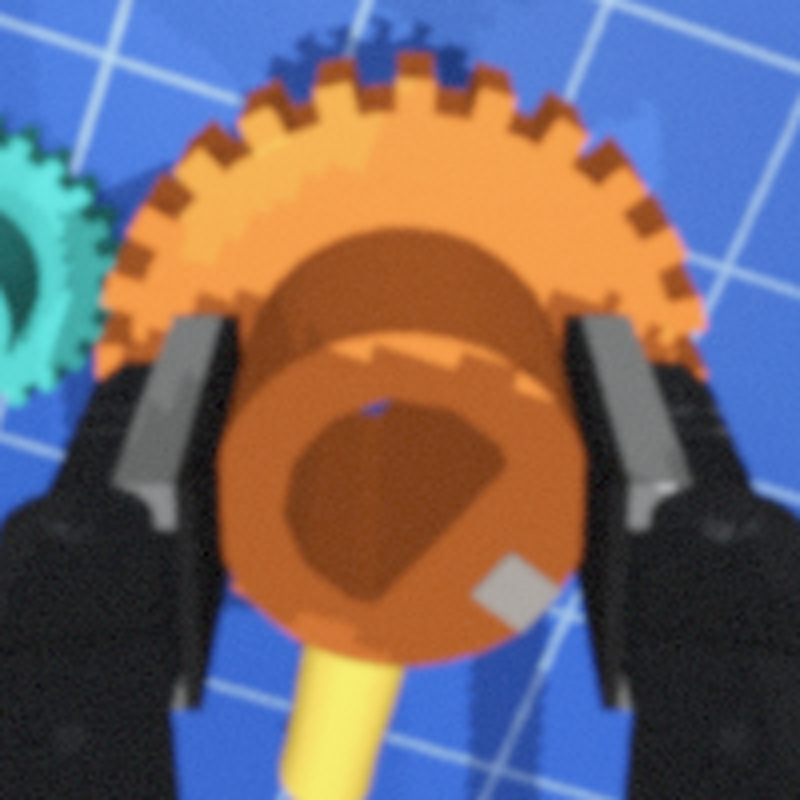

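In hand, the hub top is centred at crop (402,498). The bore flat runs (505,463) to (378,603), and the stripe is at (515,592).

```bash
python3 - <<'E'
from h import *
f=load('wrist');z=.1795+.0125
q=lambda x,y,z:ray(f,220+x/4-.375,210+y/4-.375,z)
c=q(402,498,z);l,r=q(218,498,z),q(587,498,z);print(c,np.linalg.norm(l-r))
v=q(515,592,z)-c;print('stripe',np.degrees(np.arctan2(v[1],v[0])),np.hypot(*v[:2]))
for A,B in (((505,463),(378,603)),((495,480),(390,592))):
  a,b=q(*A,z),q(*B,z);d=b-a;n=np.array([d[1],-d[0]]);n/=np.linalg.norm(n);n*=np.sign(n@[-.3,-1]);print('flat',np.degrees(np.arctan2(n[1],n[0])),(a-c)[:2]@n)
s=ctrl.observe();print(s['position'],(c-s['position'])[:2]*1000)
E
```

```text
[0.53456491 0.23883247 0.192     ] 0.03575189190070452
stripe -113.39809765388136 0.015369266405604336
flat -108.296618157527 0.005425904039518701
flat -109.19959219714177 0.005724569967175187
[0.53566585 0.23949495 0.17951528] [-1.10094654 -0.66247604]
```

```bash
python3 -m handwheel '[{"travel":[-1.6,5.4,0],"angular":[0,0,0],"grip":255},{"travel":[-1.6,5.4,0],"angular":[0,0,0],"grip":255},{"travel":[-1.6,5.4,0],"angular":[0,0,0],"grip":255},{"travel":[-1.6,5.4,0],"angular":[0,0,0],"grip":255},{"travel":[-1.6,5.4,0],"angular":[0,0,0],"grip":255},{"travel":[-1.6,5.4,0],"angular":[0,0,0],"grip":255},{"travel":[-1.6,5.4,0],"angular":[0,0,0],"grip":255},{"travel":[0,0,0],"angular":[0,0,0.18],"grip":255},{"travel":[0,0,0],"angular":[0,0,0.18],"grip":255},{"travel":[0,0,0],"angular":[0,0,0.18],"grip":255},{"travel":[0,0,0],"angular":[0,0,0.18],"grip":255},{"travel":[0,0,0],"angular":[0,0,0],"grip":255}]' 50
python3 -c "
from h import *
go(.5666,-.2198,.165,-22.7)"
```

```text
time_s: 6.9
position: [0.5433, -0.1637, 0.1514]
tool_rot: [0.981, -0.195, -0.025, -0.001]
contact_force: [0.4, -0.1, -1.1]
finger_gap: 0.0342
t 6.9 pos [ 0.5433 -0.1637  0.1514] yaw -22.49 tilt [-0.0488  0.0083] F [ 0.4 -0.1 -1.1] M [ 0.04 -0.   -0.01] gap 0.0342
travel cm [ 4.23  4.3  -1.54] ang [0.008 0.049 0.004]
```

```bash
python3 -m handwheel '[{"travel":[0,0,-2],"angular":[0.008,0.049,0],"grip":255},{"travel":[1.4,1.4,0],"angular":[0,0,0],"grip":255},{"travel":[1.4,1.4,0],"angular":[0,0,0],"grip":255},{"travel":[1.4,1.4,0],"angular":[0,0,0],"grip":255},{"travel":[0,0,0],"angular":[0,0,0],"grip":255}]' 50
python3 -c "
from h import *
go(.5666,-.2198,.165,-22.7)"
```

```text
time_s: 7.52
position: [0.5667, -0.222, 0.1654]
tool_rot: [0.982, -0.19, -0.004, -0.0]
contact_force: [0.5, 1.1, -1.0]
finger_gap: 0.0346
t 7.525 pos [ 0.5667 -0.222   0.1654] yaw -21.9 tilt [-0.0087  0.0008] F [ 0.5  1.1 -1. ] M [ 0.02 -0.04  0.  ] gap 0.0346
travel cm [-0.09 -0.2   0.04] ang [0.001 0.009 0.014]
```

```bash
python3 -m handwheel '[{"travel":[-0.09,-0.2,0],"angular":[0.001,0.009,0.014],"grip":255},{"travel":[0,0,0],"angular":[0,0,0],"grip":255}]' 50 >/dev/null
python3 -c "
from h import *
for n in('top','side','wrist'): grab(n,n+'6.png')
crop(load('top'),410,218,40,10,'t6.png');crop(load('side'),352,160,40,10,'s6.png');crop(load('wrist'),320,310,100,4,'w6.png')
go(.5666,-.2198,.165,-22.7)"
```

```text
t6.png origin 370 178 scale 10
s6.png origin 312 120 scale 10
w6.png origin 220 210 scale 4
t 7.925 pos [ 0.5663 -0.2195  0.1647] yaw -22.75 tilt [-0.0011 -0.0007] F [ 0.   0.6 -1.4] M [-0.02  0.05 -0.03] gap 0.0341
travel cm [ 0.04  0.02 -0.03] ang [-0.001  0.001 -0.001]
```

View pics/t6.png

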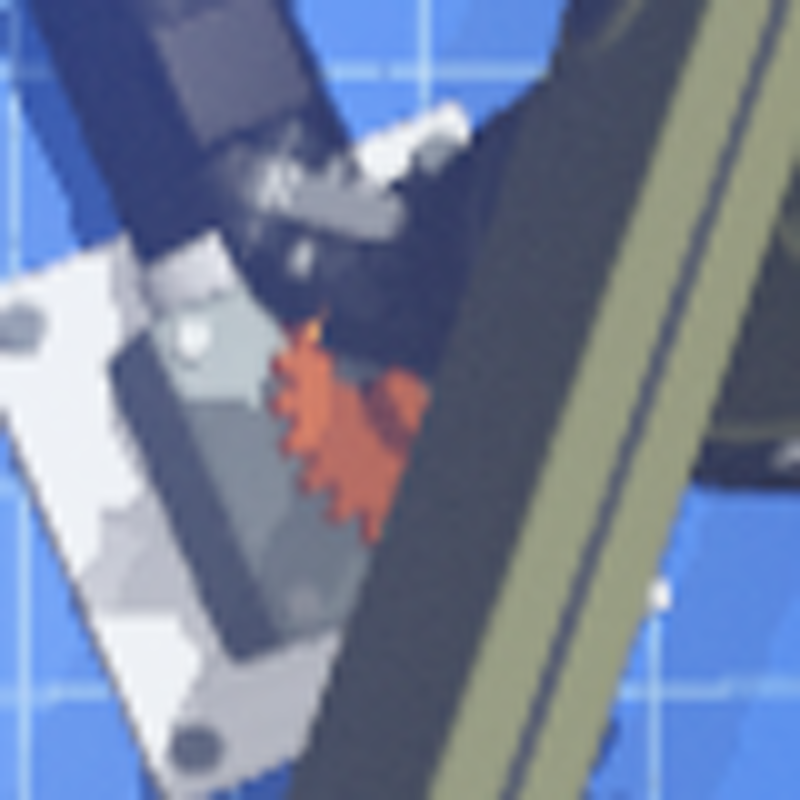

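View pics/s6.png

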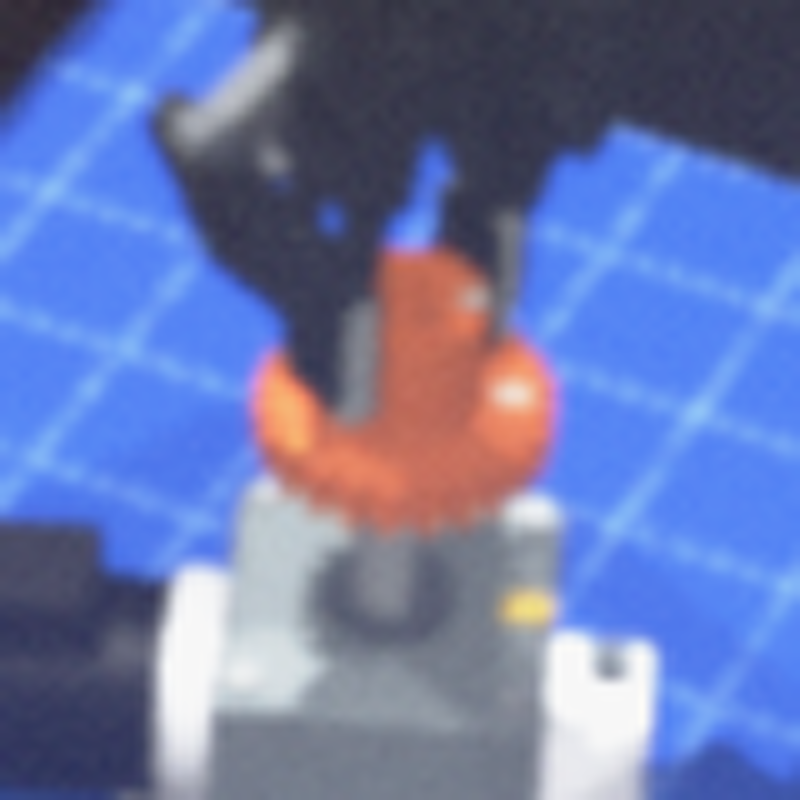

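View pics/w6.png

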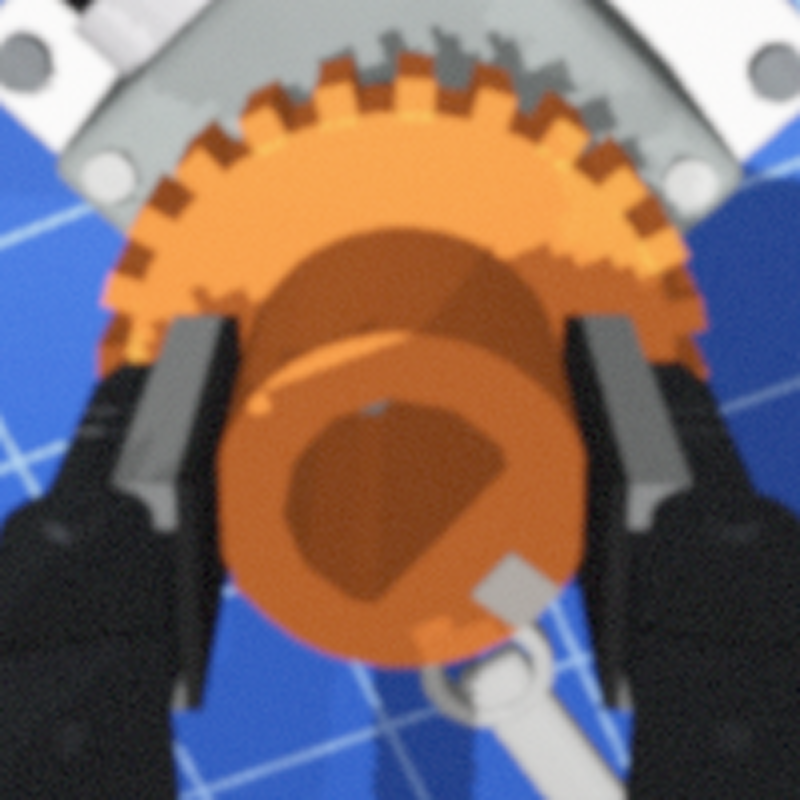

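```bash
python3 -m handwheel '[{"travel":[0.04,0.02,0.9],"angular":[0,0,0],"grip":255},{"travel":[0,0,0.5],"angular":[0,0,0],"grip":255},{"travel":[0,0,0.2],"angular":[0,0,0],"grip":255}]' 50 >/dev/null
python3 -c "
from h import *
go(.5666,-.2198,.144,-22.7)
s=load('side')
print(proj(s,[.5655,-.2193,.086]),proj(s,[.5655,-.2193,.116]),proj(s,[.5655,-.2193,.1372+.012]))"
```

```text
t 8.3 pos [ 0.5665 -0.2191  0.1479] yaw -22.69 tilt [-0.0009 -0.0008] F [ 1.2  0.9 -0.7] M [-0.03  0.05 -0.04] gap 0.0342
travel cm [0.04 0.06 0.39] ang [-0.001  0.001  0.   ]
[350.79342754 178.40363411] [351.27966655 169.06252984] [351.84002512 158.29751965]
```

```bash
python3 -m handwheel '[{"travel":[0.04,0.04,0.2],"angular":[0,0,0],"grip":255},{"travel":[0,0,0.2],"angular":[0,0,0],"grip":255},{"travel":[0,0,0.2],"angular":[0,0,0],"grip":255}]' 50 >/dev/null
python3 -c "
from h import *
go(.5666,-.2198,.116,-22.7)"
```

```text
t 8.675 pos [ 0.5668 -0.2196  0.1414] yaw -22.69 tilt [-0.0009 -0.0008] F [-0.3  0.4 -1.4] M [ 0.02  0.04 -0.02] gap 0.0339
travel cm [-0.01  0.02  2.54] ang [-0.001  0.001  0.   ]
```

```bash
python3 -m handwheel '[{"travel":[0,0.02,0.2],"angular":[0,0,0],"grip":255},{"travel":[0,0,0.2],"angular":[0,0,0],"grip":255}]' 50 >/dev/null
python3 -c "
from h import *
go(.5666,-.2198,.116,-22.7)"
```

```text
t 8.925 pos [ 0.5668 -0.2199  0.1372] yaw -22.69 tilt [-0.0006 -0.0008] F [ 0.1 -0.1 -1.9] M [-0.01 -0.01  0.04] gap 0.0344
travel cm [-0.02 -0.    2.12] ang [-0.001  0.001  0.   ]
```

No contact force yet, and the underside should now be about 7 mm below the shaft end, so the flats seem to match already. I'll continue gently.

```bash
python3 -m handwheel '[{"travel":[0,0,0.3],"angular":[0,0,0],"grip":255},{"travel":[0,0,0.3],"angular":[0,0,0],"grip":255},{"travel":[0,0,0.3],"angular":[0,0,0],"grip":255}]' 50 >/dev/null
python3 -c "
from h import *
go(.5666,-.2198,.116,-22.7)"
```

```text
t 9.3 pos [ 0.5669 -0.22    0.1278] yaw -22.7 tilt [-0.0003 -0.0008] F [-0.3 -0.6 -1.3] M [0.02 0.02 0.01] gap 0.0344
travel cm [-0.03 -0.01  1.18] ang [-0.001  0.     0.   ]
```

```bash
python3 -m handwheel '[{"travel":[-0.03,0,0.4],"angular":[0,0,0],"grip":255},{"travel":[0,0,0.4],"angular":[0,0,0],"grip":255},{"travel":[0,0,0.15],"angular":[0,0,0],"grip":255},{"travel":[0,0,0.15],"angular":[0,0,0],"grip":255}]' 50 >/dev/null
python3 -c "
from h import *
go(.5666,-.2198,.116,-22.7)"
```

```text
t 9.8 pos [ 0.5664 -0.2197  0.1156] yaw -22.69 tilt [-0.0009 -0.0008] F [ 0.1  0.2 -0.9] M [-0.02  0.01  0.03] gap 0.0344
travel cm [ 0.02 -0.   -0.04] ang [-0.001  0.001  0.   ]
```

```bash
python3 -m handwheel '[{"travel":[0,0,0.12],"angular":[0,0,0],"grip":255},{"travel":[0,0,0.12],"angular":[0,0,0],"grip":255}]' 50 >/dev/null
python3 -c "
from h import *
go(.5666,-.2198,.116,-22.7)"
```

```text
t 10.05 pos [ 0.5664 -0.2197  0.1151] yaw -22.69 tilt [-0.0003 -0.0007] F [-4.   1.3  8.4] M [0.17 0.45 0.02] gap 0.0345
travel cm [ 0.02 -0.   -0.09] ang [-0.001  0.     0.   ]
```

```bash
python3 -m handwheel '[{"travel":[0,0,0.15],"angular":[0,0,0],"grip":255},{"travel":[0,0,0],"angular":[0,0,0],"grip":255}]' 50 >/dev/null
python3 -c "
from h import *
go(.5666,-.2198,.116,-22.7)
grab('side','side7.png');crop(load('side'),352,170,40,10,'s7.png')
crop(grab('wrist'),320,300,100,4,'w7.png')"
```

```text
t 10.3 pos [ 0.5666 -0.2198  0.1157] yaw -22.68 tilt [ 0.0015 -0.0006] F [-0.5  0.4 -1.5] M [-0.03  0.01 -0.06] gap 0.0342
travel cm [ 0.   -0.   -0.03] ang [-0.001 -0.002  0.   ]
s7.png origin 312 130 scale 10
w7.png origin 220 200 scale 4
```

View pics/s7.png

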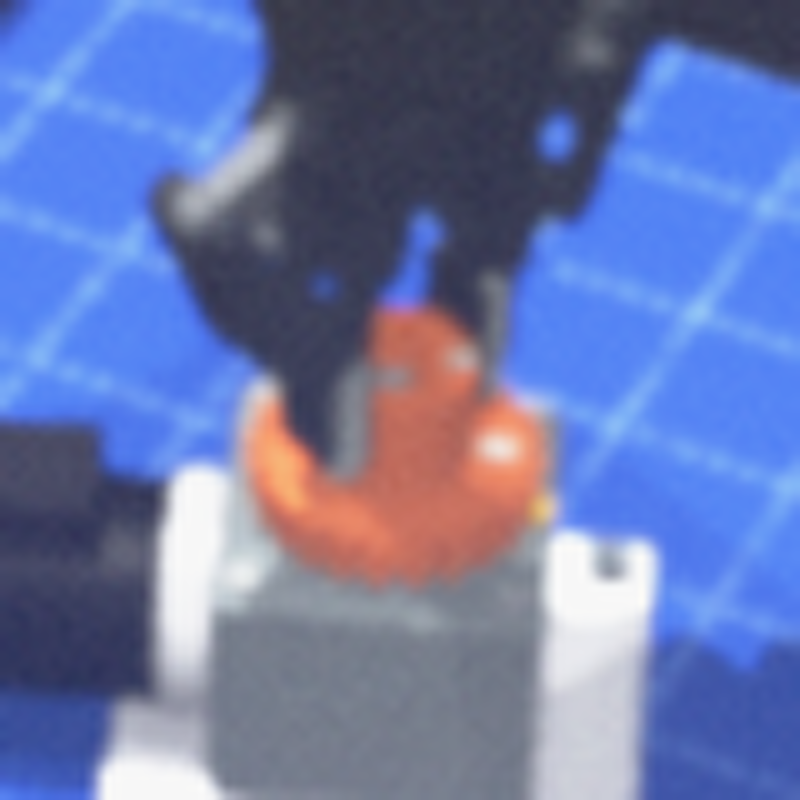

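View pics/w7.png

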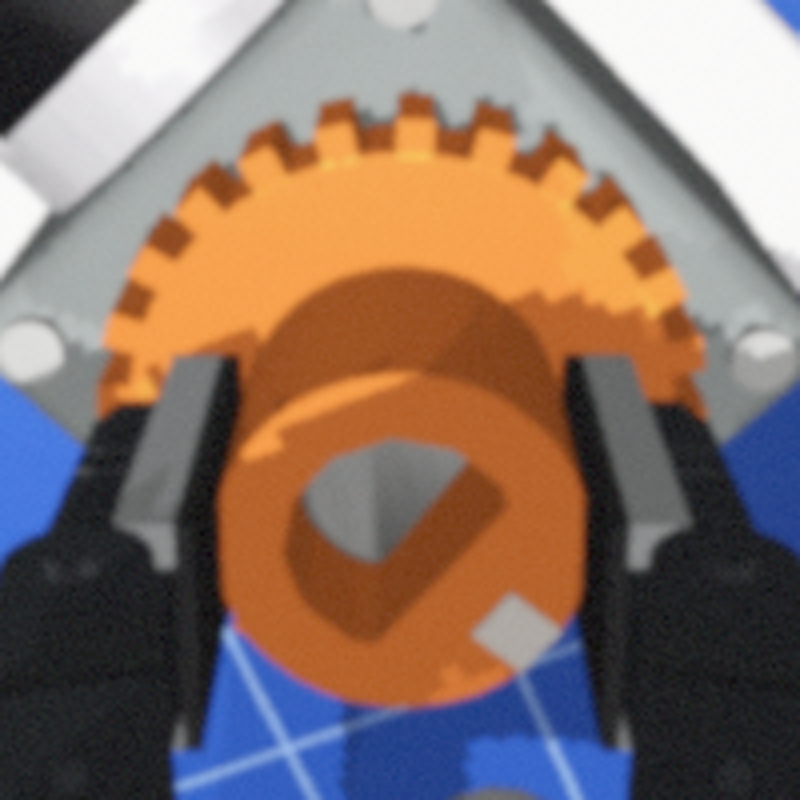

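The wrist view shows the shaft end inside the bore with the flats aligned. I'll press slightly further to confirm it is on the shoulder.

```bash
for i in 1; do python3 -m handwheel '[{"travel":[0,0,0.2],"angular":[0,0,0],"grip":255}]' 50; done
python3 -c "
from h import *
go(.5666,-.2198,.116,-22.7)"
python3 -m handwheel '[{"travel":[0,0,0.2],"angular":[0,0,0],"grip":255}]' 50
python3 -m handwheel '[{"travel":[0,0,0.25],"angular":[0,0,0],"grip":255}]' 50
```

```text
time_s: 10.52
position: [0.5666, -0.2198, 0.115]
tool_rot: [0.98, -0.197, 0.001, -0.0]
contact_force: [-6.3, 3.1, 21.4]
finger_gap: 0.034
t 10.525 pos [ 0.5666 -0.2198  0.115 ] yaw -22.68 tilt [ 0.0016 -0.0005] F [-6.3  3.1 21.4] M [ 0.46  1.03 -0.07] gap 0.034
travel cm [-0.  -0.  -0.1] ang [-0.001 -0.002  0.   ]
time_s: 10.65
position: [0.5666, -0.2198, 0.1151]
tool_rot: [0.98, -0.197, 0.001, 0.0]
contact_force: [-4.2, 1.6, 15.7]
finger_gap: 0.0341
time_s: 10.78
position: [0.5666, -0.2198, 0.1151]
tool_rot: [0.98, -0.197, 0.002, 0.0]
contact_force: [-5.2, 3.0, 17.9]
finger_gap: 0.0342
```

There is a firm stop at TCP z≈0.115 m with about 18 N. Easing off, releasing, and retracting straight up.

```bash
python3 -m handwheel '[{"travel":[0,0,0],"angular":[0,0,0],"grip":0},{"travel":[0,0,0],"angular":[0,0,0],"grip":0},{"travel":[0,0,0],"angular":[0,0,0],"grip":0},{"travel":[0,0,0],"angular":[0,0,0],"grip":0},{"travel":[0,0,0],"angular":[0,0,0],"grip":0},{"travel":[0,0,0],"angular":[0,0,0],"grip":0}]'
python3 -c "
from h import *
go(.5666,-.2198,.116,-22.7)"
```

```text
time_s: 11.52
position: [0.5669, -0.22, 0.1143]
tool_rot: [0.98, -0.197, 0.002, 0.0]
contact_force: [-0.2, -0.1, 0.1]
finger_gap: 0.0852
t 11.525 pos [ 0.5669 -0.22    0.1143] yaw -22.68 tilt [ 0.0035 -0.0004] F [-0.2 -0.1  0.1] M [0.02 0.   0.01] gap 0.0852
travel cm [-0.04 -0.   -0.17] ang [-0.    -0.003  0.   ]
```

```bash
python3 -m handwheel '[{"travel":[0,0,-3],"angular":[0,0,0],"grip":0},{"travel":[0,0,-5],"angular":[0,0,0],"grip":0},{"travel":[-4,0,-4],"angular":[0,0,0],"grip":0},{"travel":[-5,0,0],"angular":[0,0,0],"grip":0},{"travel":[0,0,0],"angular":[0,0,0],"grip":0}]'
python3 -c "
from h import *
f=grab('wrist','w8.png');p=proj(f,[.5655,-.2193,.126]);print(p);crop(f,*p,50,8,'w8c.png');grab('side','side8.png');crop(load('side'),352,170,40,10,'s8.png');go(.5666,-.2198,.2,-22.7)"
```

```text
time_s: 12.15
position: [0.4812, -0.1843, 0.2365]
tool_rot: [0.98, -0.197, 0.0, -0.0]
contact_force: [0.5, -0.1, 0.1]
finger_gap: 0.0854
[318.1650372  100.61797551]
w8c.png origin 268 50 scale 8
s8.png origin 312 130 scale 10
t 12.25 pos [ 0.4856 -0.1864  0.2372] yaw -22.68 tilt [ 0.0062 -0.0001] F [-0.2  0.1  0.2] M [-0.01 -0.04  0.03] gap 0.0855
travel cm [ 8.74 -0.04  3.78] ang [-0.    -0.006  0.   ]
```

View pics/w8c.png

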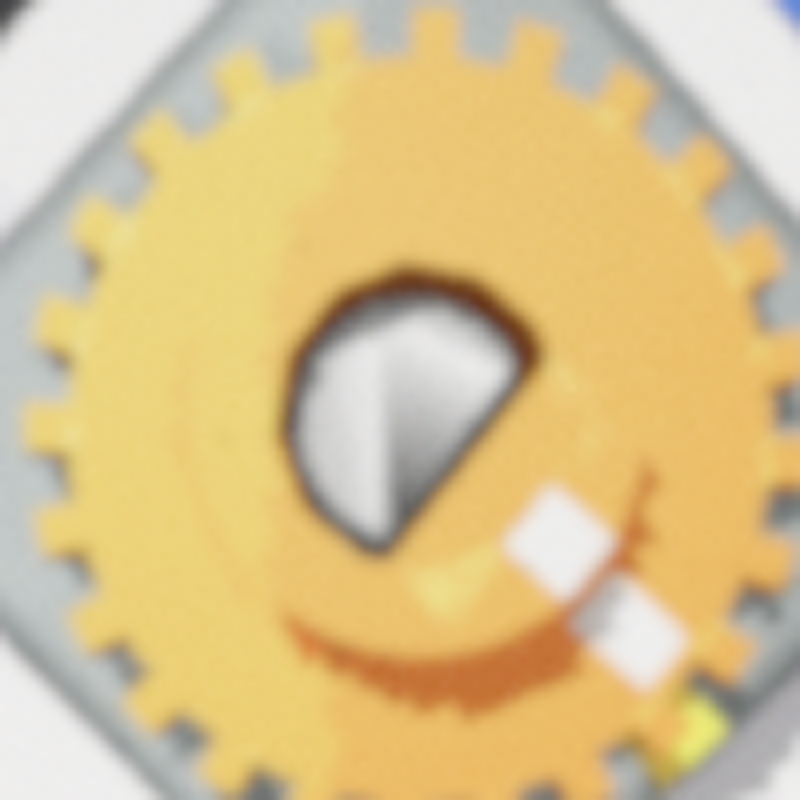

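View pics/s8.png

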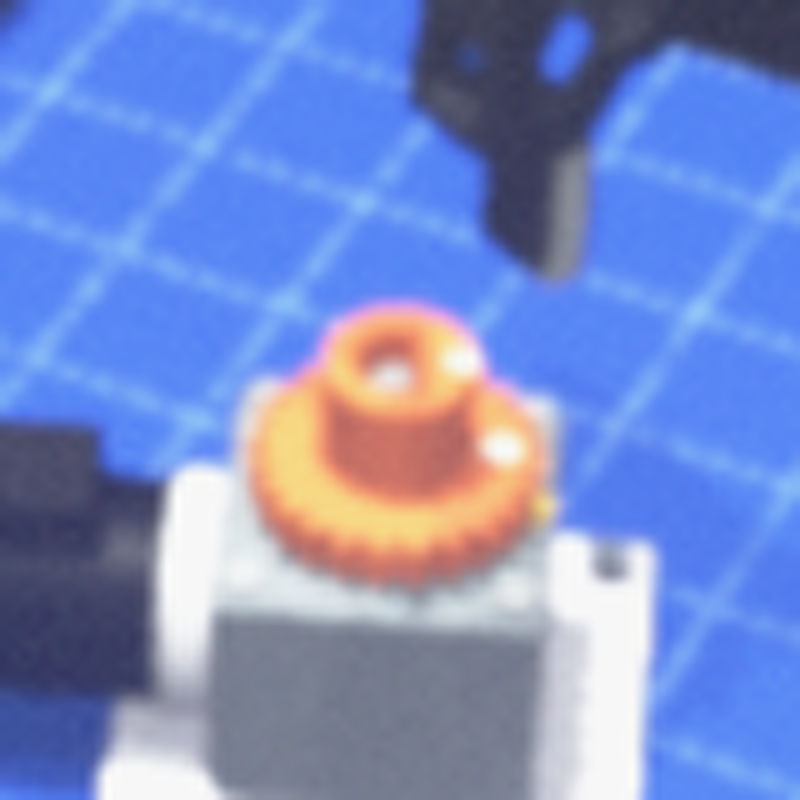

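View pics/side8.png

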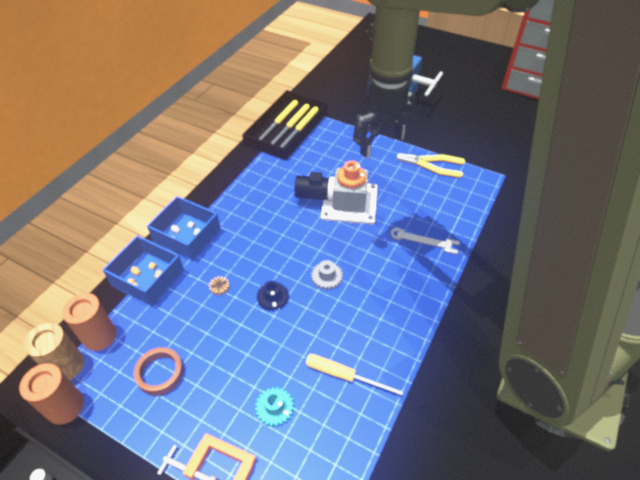

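```bash
python3 -c "
from h import *
s=load('side')
for z in (.126,.128,.131,.136): 
  a=np.linspace(0,6.28,60); P=np.array([proj(s,[.5655+.018*np.cos(t),-.2193+.018*np.sin(t),z]) for t in a]);Q=np.array([proj(s,[.5655+.0345*np.cos(t),-.2193+.0345*np.sin(t),z-.04]) for t in a])
  print(z,'hub top y crop',(P[:,1].min()-130+.5)*10,'x',(P[:,0].min()-312+.5)*10,(P[:,0].max()-312+.5)*10,'disc bottom',(Q[:,1].max()-130+.5)*10)
for z in(.086,.082):print(proj(s,[.5655,-.2193,z]))
"
```

```text
0.126 hub top y crop 311.85287306003886 x 322.1033178666079 476.94663054672844 disc bottom 590.9527092889928
0.128 hub top y crop 305.41202625103523 x 322.3383434978723 477.3819202474681 disc bottom 584.8510935766433
0.131 hub top y crop 295.71982324170847 x 322.69202079487627 478.0369668133869 disc bottom 575.6692818337063
0.136 hub top y crop 279.48313420195603 x 323.28453957495356 479.13437968300286 disc bottom 560.2873888979542
[350.79342754 178.40363411]
[350.72997734 179.62257155]
```

```bash
python3 -c "
from h import *
f=load('wrist');s=ctrl.observe()
M=Ro.from_quat(s['tool_rot']).as_matrix();Rt=f['R']@M; tt=f['R']@s['position']+f['t']
y=np.radians(-22.68);M7=(Ro.from_euler('z',y)*Ro.from_quat([1,0,0,0])).as_matrix();p7=np.array([.5666,-.2198,.1155])
f7=dict(f);f7['R']=Rt@M7.T;f7['t']=tt-f7['R']@p7
q=lambda P,z:ray(f7,220+P[0]/4-.375,200+P[1]/4-.375,z)
def line(A,B,z):
  a,b=q(A,z),q(B,z);d=(b-a)[:2];n=np.array([d[1],-d[0]])/np.linalg.norm(d);n*=np.sign(n@[-1,-.5]);return np.degrees(np.arctan2(n[1],n[0])),a,n
for zt in(.126,.128,.130):
  c=q((402,538),zt);h=line((505,500),(378,640),zt);print(zt,'centre',c[:2],'bore flat',h[0],(h[1]-c)[:2]@h[2])
for ze in(.110,.113,.116,.119): 
  e=line((465,470),(380,560),ze);print(ze,e[0],'shaft flat dist from hub axis',(e[1]-c)[:2]@e[2])
s0=cv2.imread('pics/side0.png');
sd=load('side');P=np.array([proj(sd,[.5655+.016*np.cos(t),-.2193+.016*np.sin(t),.086]) for t in np.linspace(0,6.28,60)]);print('shoulder crop(s_mot)',(P[:,1].max()-145+.5)*10,(P[:,0].min()-310+.5)*10,(P[:,0].max()-310+.5)*10)
"
```

```text
0.126 centre [ 0.55997842 -0.21791154] bore flat -150.68406395396966 0.005179746252339661
0.128 centre [ 0.56112018 -0.21838412] bore flat -150.68406395396937 0.005094643640790869
0.13 centre [ 0.56226194 -0.2188567 ] bore flat -150.68406395396966 0.005009541029242196
0.11 -152.31383896453386 shaft flat dist from hub axis 0.007812455490724023
0.113 -152.3138389645336 shaft flat dist from hub axis 0.006627489698870557
0.116 -152.31383896453423 shaft flat dist from hub axis 0.005442523907017157
0.119 -152.3138389645339 shaft flat dist from hub axis 0.004257558115163698
shoulder crop(s_mot) 385.8325636036929 345.8988028389098 480.07486384453443
```

```bash
python3 -c "
from h import *
s=load('side');a=np.radians(23)
for sx,sy in((1,1),(-1,1),(1,-1),(-1,-1)):
  d=np.array([.04*sx,.04*sy]);x=.565+d[0]*np.cos(a)-d[1]*np.sin(a);y=-.2193+d[0]*np.sin(a)+d[1]*np.cos(a)
  print(sx,sy,(proj(s,[x,y,.082])-[312,130]+.5)*10)
im=s['image'];c=im[155:200,330:375];cv2.imwrite('pics/s9.png',cv2.resize(c,None,fx=13,fy=13,interpolation=cv2.INTER_CUBIC))
"
```

```text
1 1 [213.88719258 609.30058668]
-1 1 [555.32844582 630.81271442]
1 -1 [240.45530488 378.94997717]
-1 -1 [567.85434095 398.45198336]
```

View pics/s9.png

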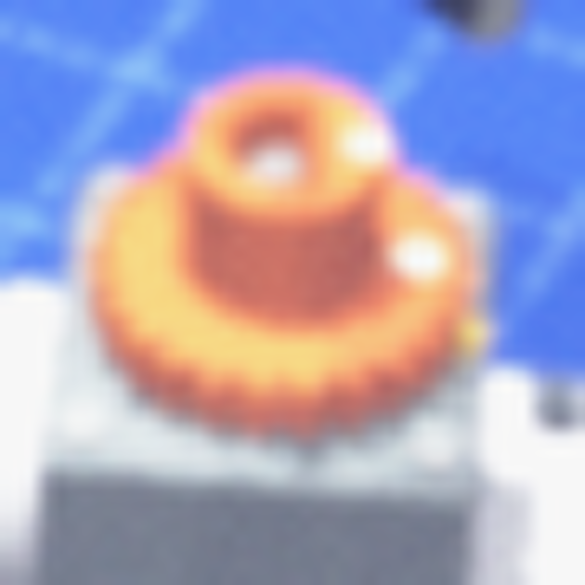

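The side view reads within about 1–2 mm of fully seated, which isn't conclusive. I'll check by lightly pressing the hub with closed fingertips, with the pads turned across the bore so they can't enter it.

```bash
python3 -m handwheel '[{"travel":[0,0,0],"angular":[0,0,-0.177],"grip":255},{"travel":[0,0,0],"angular":[0,0,-0.177],"grip":255},{"travel":[0,0,0],"angular":[0,0,-0.177],"grip":255},{"travel":[0,0,0],"angular":[0,0,-0.177],"grip":255},{"travel":[0,0,0],"angular":[0,0,-0.177],"grip":255},{"travel":[0,0,0],"angular":[0,0,0],"grip":255}]' 30
python3 -c "
from h import *
go(.569,-.2174,.18,28)"
```

```text
time_s: 13.0
position: [0.494, -0.1904, 0.2354]
tool_rot: [0.967, 0.255, 0.004, 0.003]
contact_force: [-0.3, -0.6, -0.1]
finger_gap: -0.0003
t 13.0 pos [ 0.494  -0.1904  0.2354] yaw 29.54 tilt [0.0061 0.0077] F [-0.3 -0.6 -0.1] M [-0.01  0.04  0.01] gap -0.0003
travel cm [5.16 6.   5.62] ang [ 0.008 -0.006  0.027]
```

```bash
python3 -m handwheel '[{"travel":[2.6,3,0],"angular":[0.008,-0.006,0.027],"grip":255},{"travel":[2.6,3,0],"angular":[0,0,0],"grip":255},{"travel":[0,0,3],"angular":[0,0,0],"grip":255},{"travel":[0,0,2],"angular":[0,0,0],"grip":255},{"travel":[0,0,0],"angular":[0,0,0],"grip":255}]' 30
python3 -c "
from h import *
go(.569,-.2174,.142,28)"
```

```text
time_s: 13.62
position: [0.5751, -0.221, 0.1826]
tool_rot: [0.973, 0.232, 0.001, 0.0]
contact_force: [-0.3, -0.1, 0.8]
finger_gap: 0.0002
t 13.625 pos [ 0.5751 -0.221   0.1826] yaw 26.89 tilt [0.001  0.0007] F [-0.3 -0.1  0.8] M [ 0.01 -0.01  0.03] gap 0.0002
travel cm [-0.38 -0.6   4.06] ang [ 0.001 -0.001 -0.019]
```

```bash
python3 -m handwheel '[{"travel":[-0.38,-0.6,1],"angular":[0,0,0],"grip":255},{"travel":[0,0,1.5],"angular":[0,0,0],"grip":255},{"travel":[0,0,1.0],"angular":[0,0,0],"grip":255},{"travel":[0,0,0],"angular":[0,0,0],"grip":255}]' 30 >/dev/null
python3 -c "
from h import *
go(.569,-.2174,.137,28)
crop(grab('wrist','w10.png'),320,330,100,4,'w10c.png')"
```

```text
t 14.125 pos [ 0.5695 -0.2175  0.1468] yaw 26.72 tilt [0.0024 0.0024] F [ 0.7 -0.4  0.3] M [-0.    0.02  0.01] gap 0.0001
travel cm [-0.04 -0.04  0.97] ang [ 0.002 -0.002 -0.022]
w10c.png origin 220 230 scale 4
```

View pics/w10c.png

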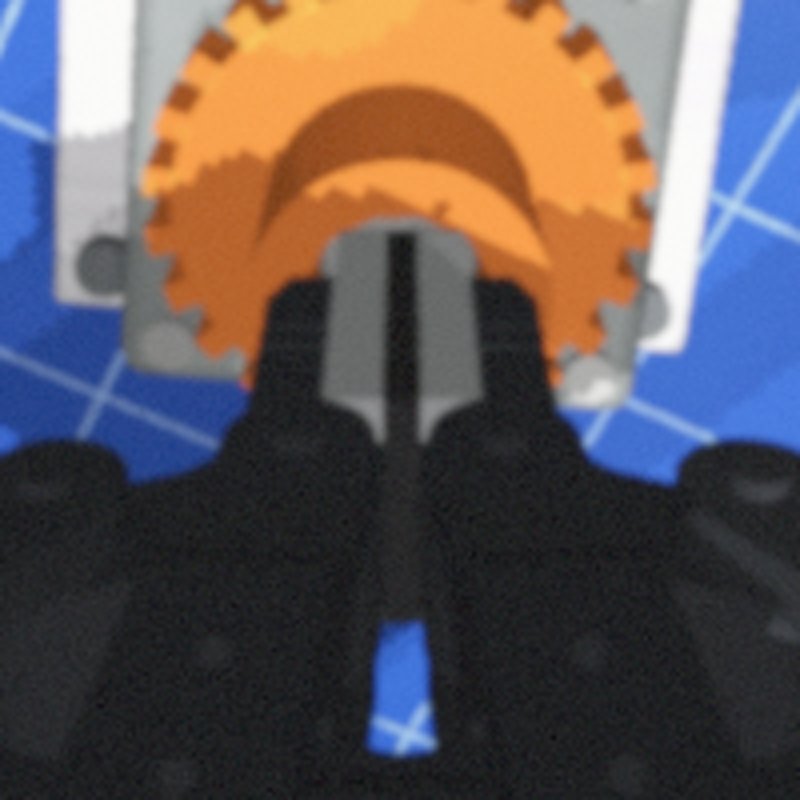

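The closed fingers are over the hub. Descending to touch in small steps.

```bash
python3 -m handwheel '[{"travel":[0,0,0.3],"angular":[0,0,0],"grip":255},{"travel":[0,0,0.3],"angular":[0,0,0],"grip":255},{"travel":[0,0,0.15],"angular":[0,0,0],"grip":255}]'
python3 -m handwheel '[{"travel":[0,0,0.15],"angular":[0,0,0],"grip":255}]'
python3 -m handwheel '[{"travel":[0,0,0.15],"angular":[0,0,0],"grip":255}]'
```

```text
time_s: 14.55
position: [0.5708, -0.2182, 0.1406]
tool_rot: [0.973, 0.231, 0.003, 0.002]
contact_force: [0.7, -0.3, -0.8]
finger_gap: -0.0003
time_s: 14.68
position: [0.5709, -0.2182, 0.1391]
tool_rot: [0.973, 0.231, 0.003, 0.002]
contact_force: [0.7, 0.9, -0.8]
finger_gap: 0.0001
time_s: 14.8
position: [0.571, -0.2182, 0.1376]
tool_rot: [0.973, 0.231, 0.003, 0.002]
contact_force: [0.2, -0.0, 1.1]
finger_gap: 0.0001
```

```bash
python3 -m handwheel '[{"travel":[0,0,0.1],"angular":[0,0,0],"grip":255}]'
python3 -m handwheel '[{"travel":[0,0,0.1],"angular":[0,0,0],"grip":255}]'
python3 -m handwheel '[{"travel":[0,0,0.12],"angular":[0,0,0],"grip":255}]'
```

```text
time_s: 14.92
position: [0.5713, -0.2183, 0.1369]
tool_rot: [0.973, 0.231, 0.003, 0.002]
contact_force: [0.4, 0.1, 5.1]
finger_gap: 0.0002
time_s: 15.05
position: [0.5718, -0.2184, 0.1369]
tool_rot: [0.973, 0.231, 0.004, 0.003]
contact_force: [-0.6, 1.1, 7.6]
finger_gap: -0.0001
time_s: 15.18
position: [0.5725, -0.2184, 0.1369]
tool_rot: [0.973, 0.231, 0.005, 0.003]
contact_force: [-1.6, 1.2, 6.7]
finger_gap: -0.0001
```

The hub top stops firmly at 0.1369 − 0.011 = 0.1259 m, and the seated value is 0.126 m. So the gear is fully home. Backing off.

```bash
python3 -m handwheel '[{"travel":[0,0,-3],"angular":[0,0,0],"grip":255},{"travel":[0,0,-5],"angular":[0,0,0],"grip":255},{"travel":[-4,0,-3],"angular":[0,0,0],"grip":255},{"travel":[-5,0,0],"angular":[0,0,0],"grip":255},{"travel":[0,0,0],"angular":[0,0,0],"grip":255},{"travel":[0,0,0],"angular":[0,0,0],"grip":255}]'
python3 -c "
from h import *
grab('side','side11.png');f=grab('wrist','w11.png');crop(f,*proj(f,[.5655,-.2193,.126]),50,8,'w11c.png')"
```

```text
time_s: 15.92
position: [0.49, -0.2596, 0.2498]
tool_rot: [0.973, 0.231, 0.005, 0.004]
contact_force: [1.2, 0.1, -0.2]
finger_gap: 0.0
w11c.png origin 265 61 scale 8
```

View pics/w11c.png

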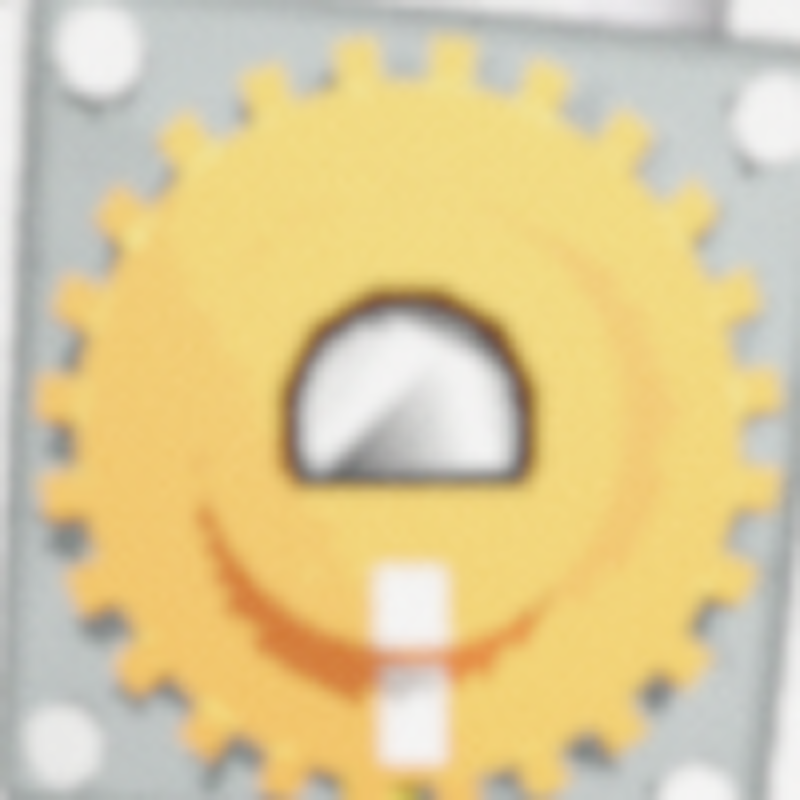

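View pics/side11.png

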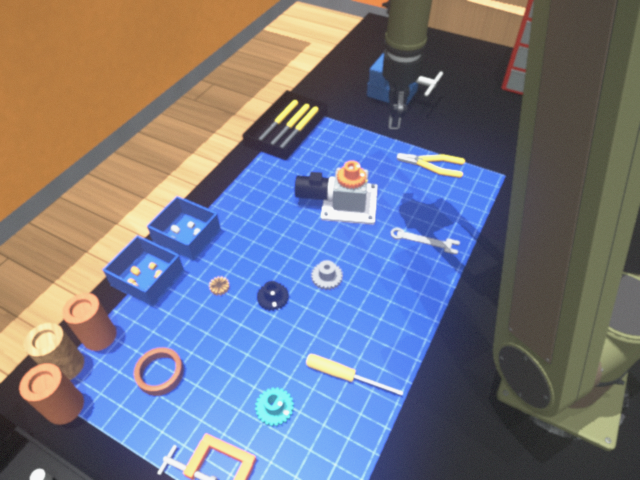

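The gear is on the shaft with bore and shaft flats parallel at crop (410,480). The gripper is clear and the other items look unmoved.

```bash
python3 -c "
from workcell import ctrl
print(ctrl.finish_job())"
```

```text
the job is handed in; nothing more can be done
None
```

The orange gear is on the gearmotor's D-shaft, hub up and fully home against the shoulder, and I handed the job in at about 16 s. I gripped it by the hub and turned it about 42° so its flat matched the shaft's. It then slid down with no force until it stopped firmly (peak reading about 21 N), and I released it.

- **Seating:** a light press of about 7 N on the hub with closed fingertips stopped at 0.1259 m, against 0.126 m when fully seated.
- **Flats:** the last wrist picture shows the bore and shaft flats parallel.
- **Other items:** in the last side picture the other gears and tools look unmoved, and the gripper is clear of everything.
- **Disagreement:** before the press test, the coarse side view read the gear about 1–2 mm high. That is less than one pixel there and close to the calibration error, so I relied on the press test.

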